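# Digitise a collar template's seam line with a fingertip

## Robot

A 6-joint arm with a two-finger parallel gripper is mounted at the origin on the work surface. World frame = base frame: x ahead of the robot, y to its left, z up, the work surface at z = 0. Lengths are in mm, angles in degrees, forces in N, time in s.
With the tool pointing down it reaches from about 350 to 850 mm from the base axis. Payload 8.1 kg.
Tool frame: the origin (TCP) lies at the very end of the fingers, on their centre line; the grasp point (between the pads) lies 19 mm behind it; z points along the fingers, y is the direction in which the jaws open and shut (so a half turn about z gives the same grasp; the last joint's range is limited). The gripper opens to 85 mm and grips with 20 to 120 N. Pads are 22 mm wide; open, the fingers measure 114 mm over their backs; the gripper's body (76 mm by 85 mm) begins 54 mm behind the grasp point. The pads swing forward as they close: fully open they stand 13 mm farther back than shut.
Start: joints at [-69.064, 7.471, 85.268, -0, 87.261, -4.893], TCP at [261.431, -540.055, 231.292] pointing down, gripper open.
Joint ranges: [-169.43, 169.43], [-51.17, 129.36], [1.28, 143.12], [-76.62, 256.62], [0, 156.53], [-152.29, 152.29]. Speed limits (degrees/s): [136.94, 136.94, 159.86, 180, 180, 180].

## Interface

Orientations are given as [roll, pitch, yaw] about the fixed x, y, z axes, in that order (R = Rz(yaw) Ry(pitch) Rx(roll)).
In Python, from bench import r, eyes gives the robot as it stands. The module is installed in compiled form; this text tells all that it offers.
- The arm moves only by the tool play_rows, never from a script. Its argument "deltas" is a list of rows, each a list of 3 entries, a list of its own where there are three numbers: the shift along the tool's x, y, z in m, then the turn, a rotation vector about the tool's x, y, z in rad, then the closure, from 0 (fully open) to 1 (shut). A call has 1 to 8 rows; each row shifts and turns the pose as measured when the row begins, along the tool's axes as they then stand; what a row does not reach is not made up. A row lasts 1/8 s, in which the tool goes at most 62.5 mm and 10.7 degrees, less where a joint would pass 70% of its speed; a pose out of reach is approached as far as the arm can. A call with a gripper value outside its range is refused whole. The fingers move at their own pace and stop on an object; "force" is the grip in N (left out, the last holds). Time passes only in rows, so rows that do not move let the fingers close. It gives the time, the measured TCP pose, the force and the opening at its end, in the units of the state.
- r.sense(): the state, without advancing time (a new reading comes with each control period).
- eyes.snapshot(name): name is "scene" or "top" or "wrist"; returns the picture (480x640x3 uint8, red, green, blue); there is no depth.
- eyes.get_calibration(name): a dict with "mtx" (3x3 intrinsics, pixels), "D" ([k1, k2, p1, p2, k3] as OpenCV has them; the pictures are not rectified), "R" (3x3) and "t" (3): a world point X has camera coordinates R X + t; the wrist camera has in their place "T_tool_cam" (4x4, takes a point from camera to tool coordinates, whose origin is the TCP and whose axes are the flange's). Camera axes: x right, y down, z forward; pixel columns grow to the right and rows downward; lengths in mm; the calibration is good to about 2 mm. A picture is of the moment at which its call begins: read the wrist's pose just before it. get_calibration takes no time and is no camera call.
- r.hand_in(): hands the job in, once; it reports no verdict.
The state is a dict: "time": time; "joint_pos": joint angles; "qd": joint speeds; "joint_efforts": joint torques, N m; "tool_pos": TCP position; "tcp_rot": TCP orientation; "ft_force": force on the tool from outside, world axes, zero at the start; "wrist_torque": the same for the moment, N m; "finger_gap": finger opening in mm.
Only numpy, scipy, OpenCV 4.12 (cv2) and the standard library are available. Lean on these libraries where they do the work, as an engineer would, in place of code of your own. Each camera call takes 0.05 s, during which the arm holds its last target. There are 200 camera calls.

## Task

With the fingers closed and pointing down, trace the row of eyelets on the collar template in order, from the large one at the straight-cut end to the last at the rounded end, centrally over each, touching lightly or less than a centimetre above, and come down to the template only along that row. Then press the round key right down to save the line, and let it spring back. Do not press hard on the template or tablet, do not press the oblong key, and do not shift or lift the template, its weights, the can or the eraser.

Things in the scene. Friction and masses are not known exactly. Their poses are not given: they have to be found in the camera images.
- tablet: Fixed grey digitising tablet, 320 mm (its x) by 380 mm (its y) by 12 mm thick, with a white drawing area; origin at the centre of its underside, on the table; z up.
- template: Loose tan fibreboard collar template, 5 mm thick, 0.5 kg, flat on the tablet, top 17 mm above the table: a curved band 125 mm wide, one end cut straight, the other rounded. Eight dark steel eyelets follow its outer curve, 25 mm in from that edge, on an arc of radius 175 mm. Origin under the middle of the row; x points outward from the curve, y along the row to the straight-cut end, z up.
- enter_top (a point): Centre of the top face of the ROUND white key (enter), 32 mm across, on a 50 mm square black base 14 mm high on the tablet's near border; the top stands 40 mm above the table when released. It is pushed straight down.
- enter (a joint): Travel of the round key, in m: 0 released, 0.008 fully down; springs back; 1.8 N starts it, 5 N holds it fully down.
- cancel_top (a point): Centre of the top face of the OBLONG white key (cancel), 16 by 34 mm, on a like base; its top stands 40 mm above the table. Round and oblong keys may have changed places.
- cancel (a joint): Travel of the oblong key, in m: 0 released, 0.008 fully down; as light as the round one.
- weight_a: Loose steel pattern weight standing on the template near its hollow inner edge, about 80 mm from the eyelets: 36 mm across, 42 mm high with a small knob on top, about 0.2 kg; origin at the centre of its underside.
- weight_b: A second pattern weight, the same, on the other side of the template.
- can: Loose tin can with pencils, 76 mm across, 100 mm high, pencils to 175 mm, standing on the table to the right of the tablet; origin at the centre of its underside.
- eraser: Loose white eraser, 24 by 70 by 16 mm, on the table to the left of the tablet; origin at the centre of its underside.
- mark0 (a point): Centre of eyelet 1 of 8 in the row, on the template's top face (17 mm above the table); the first: the large eyelet, 20 mm across, at the straight-cut end.
- mark1 (a point): Centre of eyelet 2 of 8 in the row, on the template's top face (17 mm above the table); 12 mm across; neighbours are about 32 mm apart.
- mark2 (a point): Centre of eyelet 3 of 8 in the row, on the template's top face (17 mm above the table); 12 mm across; neighbours are about 32 mm apart.
- mark3 (a point): Centre of eyelet 4 of 8 in the row, on the template's top face (17 mm above the table); 12 mm across; neighbours are about 32 mm apart.
- mark4 (a point): Centre of eyelet 5 of 8 in the row, on the template's top face (17 mm above the table); 12 mm across; neighbours are about 32 mm apart.
- mark5 (a point): Centre of eyelet 6 of 8 in the row, on the template's top face (17 mm above the table); 12 mm across; neighbours are about 32 mm apart.
- mark6 (a point): Centre of eyelet 7 of 8 in the row, on the template's top face (17 mm above the table); 12 mm across; neighbours are about 32 mm apart.
- mark7 (a point): Centre of eyelet 8 of 8 in the row, on the template's top face (17 mm above the table); 12 mm across, the last, at the rounded end.
Things that resemble listed ones, but are neither listed nor needed, are in the scene too. What is shaped like the eraser but pink or purple is not meant.

How it is judged:
By the outcome, as a careful person would: the job done as asked, in the order asked, and still so for the second after the job is handed in, with the robot touching nothing.
It also fails if it takes over 51 s, if anything falls off the work surface, if the arm or the gripper's body presses on something with over 40 N, if the wrist force passes 120 N, or if a joint passes its speed limit or range.

## Working session

There is one attempt and no reset: what is moved stays moved. The work goes in short steps, Python scripts to look and compute and a tool call to move; the robot and the scene stay as the last step left them, time stands still between calls to the robot, and variables do not carry over. Pictures are saved under pics/ and viewed, about 8 in all and at most 12, crops included, and the job is handed in when it is done.

Besides the shell and the picture viewer there is one more tool, called after "Request:" by a JSON object that holds its "api" and its "payload", one argument or row to a line. play_rows: Moves the arm, as the interface text tells. Its arguments: {"type":"object","properties":{"deltas":{"type":"array"},"force":{"type":"number"}},"required":["deltas"]}

```bash
mkdir -p pics; python3 - <<'E'
from bench import r,eyes
import cv2
s=r.sense();print(s)
for n in("top","scene"):
    cv2.imwrite(f"pics/{n}0.png",eyes.snapshot(n)[:,:,::-1]);c=eyes.get_calibration(n);print(n,c)
print(eyes.get_calibration("wrist"))
E
```

```text
{'time': 0.0, 'joint_pos': array([-6.90651658e+01,  7.51347833e+00,  8.53297217e+01,  3.65424610e-04,
        8.72629933e+01, -4.89186495e+00]), 'qd': array([-0.02532405, -0.00365923,  0.08390191,  0.01017601, -0.01465126,
        0.09091597]), 'joint_efforts': array([ 5.38928489e-04, -5.69399250e+01, -5.00548983e+01, -2.80614850e-04,
        1.45016730e-02, -9.26252415e-05]), 'tool_pos': array([ 261.22342443, -539.52947757,  230.25719874]), 'tcp_rot': array([-1.79894225e+02, -9.41933141e-03,  2.58266726e+01]), 'ft_force': array([-1.03120574, -0.88607164,  0.36377618]), 'wrist_torque': array([ 0.02167857, -0.00277437,  0.10458655]), 'finger_gap': 85.56710498520455}
top {'mtx': array([[502.15974247,   0.        , 316.19242528],
       [  0.        , 502.15974247, 248.49892217],
       [  0.        ,   0.        ,   1.        ]]), 'D': array([-0.07701313,  0.        ,  0.        ,  0.        ,  0.        ]), 'R': array([[ 0.01112642, -0.9998539 , -0.012976  ],
       [-0.99239587, -0.00945073, -0.12272377],
       [ 0.12258321,  0.0142428 , -0.99235603]]), 't': array([  15.34779778,  5
[... 385 characters left out ...]
 [-0.48757644, -0.32232695, -0.81140283]]), 't': array([ 284.00016024, -331.88070192, 1390.4844901 ])}
{'mtx': array([[388.54965252,   0.        , 326.51636626],
       [  0.        , 388.54965252, 240.57470888],
       [  0.        ,   0.        ,   1.        ]]), 'D': array([-0.05522619,  0.        ,  0.        ,  0.        ,  0.        ]), 'T_tool_cam': array([[-3.15739646e-04, -9.54700699e-01, -2.97567597e-01,
         7.64412720e+01],
       [ 9.99999947e-01, -2.77244697e-04, -1.71570843e-04,
        -7.25396473e-01],
       [ 8.12997661e-05, -2.97567635e-01,  9.54700736e-01,
        -1.41655336e+02],
       [ 0.00000000e+00,  0.00000000e+00,  0.00000000e+00,
         1.00000000e+00]])}
```

View pics/top0.png

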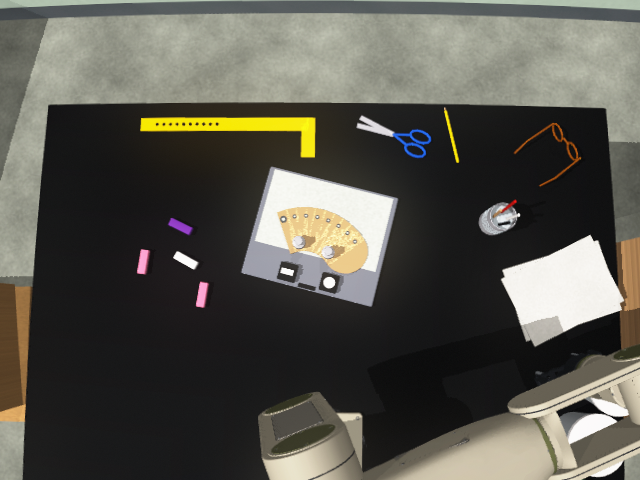

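The tablet is at about (320,235) with the template on it. The large eyelet is at about (283,219), the round key at about (329,283) and the oblong key at about (288,271). The white eraser is at (185,260) and the can at (498,218). Next I'll enlarge this area.

```bash
python3 - <<'E'
import cv2
i=cv2.imread("pics/top0.png")[190:300,240:385]
cv2.imwrite("pics/top0c.png",cv2.resize(i,None,fx=5.4,fy=5.4,interpolation=cv2.INTER_CUBIC))
E
```

```text
(no output)
```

View pics/top0c.png

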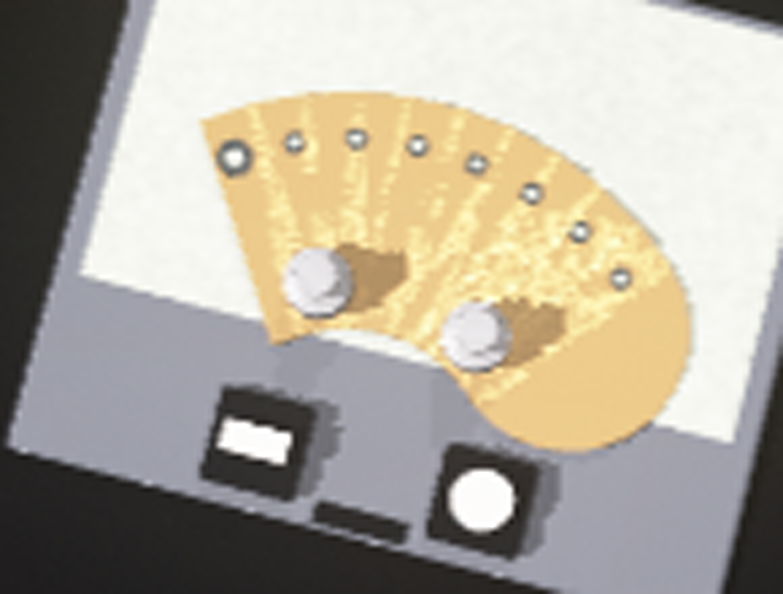

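```bash
cat > h.py <<'E'
import numpy as np,cv2
from scipy.optimize import least_squares
from scipy.spatial.transform import Rotation as Ro
from bench import r,eyes
def cam(n,s=None):
    c=eyes.get_calibration(n)
    if n!="wrist": return c["mtx"],c["D"],np.array(c["R"]),np.array(c["t"])
    T=np.eye(4);T[:3,:3]=Ro.from_euler("xyz",s["tcp_rot"],degrees=True).as_matrix();T[:3,3]=s["tool_pos"]
    I=np.linalg.inv(T@c["T_tool_cam"]);return c["mtx"],c["D"],I[:3,:3],I[:3,3]
def w(C,px,z):
    K,D,R,t=C
    u=cv2.undistortPoints(np.array(px,float).reshape(-1,1,2),K,D).reshape(-1,2)
    d=np.c_[u,np.ones(len(u))]@R;o=-R.T@t
    return o+d*((z-o[2])/d[:,2])[:,None]
def fit(P):
    q=least_squares(lambda q:np.hypot(*(P[:,:2]-q[:2]).T)-175,[P[3,0]-175,P[3,1]]).x
    a=np.unwrap(np.arctan2(*(P[:,:2]-q).T[::-1]));k=np.arange(8);p=np.polyfit(k,a,1)
    M=q+175*np.c_[np.cos(np.polyval(p,k)),np.sin(np.polyval(p,k))]
    print("centre",q.round(1),"step",175*p[0],"resid",np.abs(M-P[:,:2]).max());return M
E
python3 - <<'E'
from h import *
f=lambda p:np.array(p)/5.4+[239.6,189.6]
C=cam("top")
P=w(C,f([(234,157),(294,142),(356,138),(418,145),(477,163),(532,193),(581,232),(621,278)]),17)
print(P.round(1));print(fit(P).round(1))
print("enter,cancel",w(C,f([(482,499),(255,441)]),40).round(1))
E
```

```text
[[643.2 116.5  17. ]
 [651.4  85.1  17. ]
 [653.9  52.6  17. ]
 [650.4  20.1  17. ]
 [641.1 -10.9  17. ]
 [625.4 -39.8  17. ]
 [605.1 -65.5  17. ]
 [581.  -86.4  17. ]]
centre [479.   55.8] step -32.616801821230865 resid 0.31403018652395076
[[643.1 116.5]
 [651.6  85. ]
 [654.   52.6]
 [650.3  20.2]
 [640.8 -10.9]
 [625.6 -39.8]
 [605.4 -65.3]
 [580.7 -86.6]]
enter,cancel [[464.  -14.7  40. ]
 [492.3 101.1  40. ]]
```

Request:
{"api": "play_rows", "payload": {
  "deltas": [
    [[0, 0, -0.01], [0, 0, 0.15], 1],
    [[0, 0, -0.01], [0, 0, 0.15], 1],
    [[0, 0, 0], [0, 0, 0.15], 1],
    [[0, 0, 0], [0, 0, 0], 1],
    [[0.02, -0.03, 0], [0, 0, 0], 1],
    [[0.02, -0.03, 0], [0, 0, 0], 1],
    [[0.02, -0.03, 0], [0, 0, 0], 1],
    [[0, 0, 0], [0, 0, 0], 1]
  ],
  "force": 20
}}

```text
time: 1.1
tool_pos: [322.1, -446.0, 246.5]
tcp_rot: [-179.5, 0.2, 0.2]
ft_force: [0.3, -0.4, 0.1]
finger_gap: -0.0
```

Request:
{"api": "play_rows", "payload": {
  "deltas": [
    [[0.028, -0.047, 0], [0, 0, 0], 1],
    [[0.028, -0.047, 0], [0, 0, 0], 1],
    [[0.028, -0.047, 0], [0, 0, 0], 1],
    [[0.028, -0.047, 0], [0, 0, 0], 1],
    [[0.028, -0.047, 0], [0, 0, 0], 1],
    [[0.028, -0.047, 0], [0, 0, 0], 1],
    [[0.028, -0.047, 0], [0, 0, 0], 1],
    [[0.028, -0.047, 0], [0, 0, 0], 1]
  ]
}}

```text
time: 2.1
tool_pos: [545.1, -65.7, 246.7]
tcp_rot: [-179.7, 0.3, 0.9]
ft_force: [0.8, -0.5, -1.2]
finger_gap: 0.1
```

Request:
{"api": "play_rows", "payload": {
  "deltas": [
    [[0.01, -0.04, 0], [0, 0, 0], 1],
    [[0, -0.03, 0], [0, 0, 0], 1],
    [[0, 0, 0], [0, 0, 0], 1],
    [[0, 0, 0], [0, 0, 0], 1]
  ]
}}

```text
time: 2.6
tool_pos: [555.8, 6.8, 245.4]
tcp_rot: [-179.7, 0.4, 1.7]
ft_force: [0.3, -0.0, 0.4]
finger_gap: 0.2
```

```bash
python3 - <<'E'
from h import *
s=r.sense();i=eyes.snapshot("wrist")[:,:,::-1];cv2.imwrite("pics/w1.png",i)
import pickle;pickle.dump(s,open("s1.pkl","wb"));print(s["time"],s["tool_pos"],s["tcp_rot"])
E
```

```text
2.6 [555.7543247    6.82719334 245.38118192] [-179.72321181    0.3900418     1.66749099]
```

View pics/w1.png

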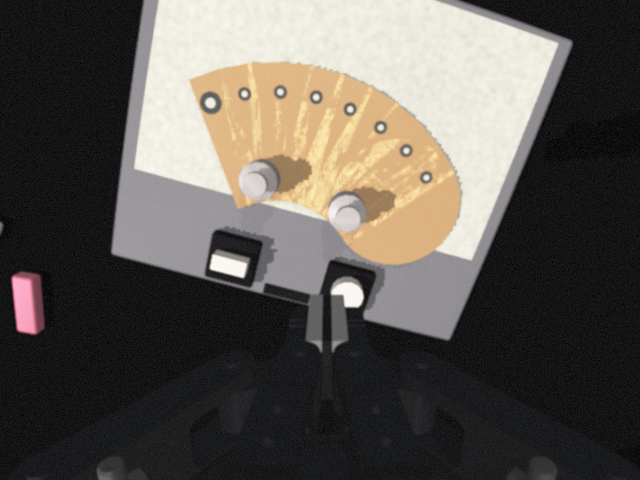

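The wrist view shows all eight eyelets, from (210,102) to (426,177). The round key is at (347,293), partly hidden by the fingers. I'll refine these with local centroids.

```bash
cat >> h.py <<'E'
def cent(i,px,h):
    out=[]
    for k,(x,y) in enumerate(px):
        g=h*1.6 if k==0 and len(px)==8 else h
        for _ in range(4):
            Y,X=np.mgrid[0:i.shape[0],0:i.shape[1]]
            f=i.astype(float);b=f[:,:,0]/(f[:,:,2]+1) # blue/red: tan low, grey high
            m=(np.hypot(X-x,Y-y)<g)*np.clip(b-.75,0,.2)
            x,y=(m*X).sum()/m.sum(),(m*Y).sum()/m.sum()
        out.append((x,y))
    return np.array(out)
E
python3 - <<'E'
from h import *
import pickle
s=pickle.load(open("s1.pkl","rb"));i=cv2.imread("pics/w1.png")
g=[(210,102),(244.5,94),(280,92),(316,97),(350,109),(380.5,127.5),(406,151),(426,177.5)]
p=cent(i,g,9);print((p-g).round(1).tolist())
C=cam("wrist",s);P=w(C,p,17);print(P.round(1));print(fit(P).round(1).tolist());print(fit(w(C,g,17)).round(1).tolist())
t=cv2.imread("pics/top0.png")
gt=np.array([(234,157),(294,142),(356,138),(418,145),(477,163),(532,193),(581,232),(621,278)])/5.4+[239.6,189.6]
print(fit(w(cam("top"),cent(t,gt,3.5),17)).round(1).tolist())
print("tip seen",w(C,[(326,297)],s["tool_pos"][2]))
print("keys wrist",w(C,[(347.5,293),(229.5,265)],40).round(1))
E
```

```text
[[-0.6, 0.7], [-0.4, -0.5], [0.0, -0.4], [-0.2, -0.2], [-0.4, -0.3], [-0.3, -0.6], [-0.1, -0.8], [-0.2, -0.5]]
[[643.  117.8  17. ]
 [651.5  85.8  17. ]
 [653.8  53.4  17. ]
 [650.2  21.2  17. ]
 [640.8  -9.6  17. ]
 [625.7 -38.4  17. ]
 [605.6 -63.8  17. ]
 [581.2 -85.   17. ]]
centre [478.9  56.9] step -32.488175596605466 resid 0.4110101778311872
[[643.1, 117.4], [651.5, 86.0], [653.9, 53.6], [650.3, 21.4], [640.7, -9.6], [625.7, -38.3], [605.6, -63.8], [581.1, -85.1]]
centre [478.7  57.1] step -32.479296597644066 resid 0.3916652052613472
[[643.2, 117.0], [651.4, 85.6], [653.7, 53.3], [650.0, 21.1], [640.4, -9.9], [625.2, -38.6], [605.0, -64.0], [580.5, -85.2]]
centre [478.9  56.5] step -33.218744417606864 resid 4.706748502079861
[[642.0, 119.9], [651.0, 88.0], [653.9, 54.9], [650.5, 21.9], [640.9, -9.8], [625.4, -39.2], [604.8, -65.1], [579.6, -86.7]]
tip seen [[564.04313082   8.08302365 245.38118192]]
keys wrist [[468.9 -14.3  40. ]
 [494.7 100.2  40. ]]
```

Request:
{"api": "play_rows", "payload": {
  "deltas": [
    [[0.029, -0.037, 0], [0, 0, 0.03], 1],
    [[0.029, -0.037, 0], [0, 0, 0], 1],
    [[0.029, -0.036, 0], [0, 0, 0], 1],
    [[0, 0, 0.04], [0, 0, 0], 1],
    [[0, 0, 0.05], [0, 0, 0], 1],
    [[0, 0, 0.05], [0, 0, 0], 1],
    [[0, 0, 0.03], [0, 0, 0], 1],
    [[0, 0, 0], [0, 0, 0], 1]
  ]
}}

```text
time: 3.65
tool_pos: [647.4, 107.3, 71.4]
tcp_rot: [-179.9, 0.2, -0.7]
ft_force: [-0.4, -0.4, -0.3]
finger_gap: 0.4
```

```bash
python3 - <<'E'
from h import *
s=r.sense();i=eyes.snapshot("wrist")[:,:,::-1];cv2.imwrite("pics/w2.png",i)
import pickle;pickle.dump(s,open("s2.pkl","wb"));print(s["time"],s["tool_pos"],s["tcp_rot"])
E
```

```text
3.65 [647.39312389 107.32461705  71.35547484] [-1.79886599e+02  1.72815267e-01 -6.90699071e-01]
```

View pics/w2.png

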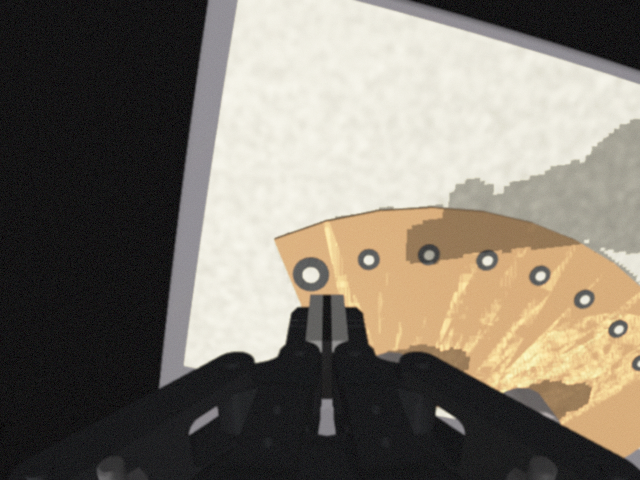

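The large eyelet is at (311,274), eyelets 2 to 7 run from (369,260) to (618,329), and the fingertip is centred at about (327,296).

```bash
python3 - <<'E'
from h import *
import pickle
s=pickle.load(open("s2.pkl","rb"));C=cam("wrist",s)
P=w(C,[(311,274),(369,260),(428.5,254.5),(487,260),(540,276),(584,299.5),(618,329)],17)
print(P.round(1))
q=least_squares(lambda q:np.hypot(*(P[:,:2]-q[:2]).T)-175,[479,57]).x;print(q)
K,D,R,t=C
for dx in(0,11):print(cv2.projectPoints(s["tool_pos"]+[dx,0,0.],cv2.Rodrigues(R)[0],t,K,D)[0].ravel())
E
```

```text
[[643.3 116.8  17. ]
 [651.   85.4  17. ]
 [653.8  53.5  17. ]
 [650.2  21.3  17. ]
 [640.3  -9.8  17. ]
 [625.3 -38.2  17. ]
 [605.4 -63.5  17. ]]
[478.66328499  57.11292378]
[328.50751592 315.42887621]
[328.21050554 290.77239391]
```

Request:
{"api": "play_rows", "payload": {
  "deltas": [
    [[-0.004, -0.0095, 0], [0, 0, -0.012], 1],
    [[0, 0, 0], [0, 0, 0], 1],
    [[0, 0, 0.015], [0, 0, 0], 1],
    [[0, 0, 0.015], [0, 0, 0], 1],
    [[0, 0, 0], [0, 0, 0], 1],
    [[0, 0, 0], [0, 0, 0], 1]
  ]
}}

```text
time: 4.45
tool_pos: [648.6, 117.4, 47.6]
tcp_rot: [-179.8, -0.5, 0.0]
ft_force: [0.5, -0.2, 0.2]
finger_gap: -0.1
```

Request:
{"api": "play_rows", "payload": {
  "deltas": [
    [[-0.0055, 0.001, 0], [0, 0.009, 0], 1],
    [[0, 0, 0], [0, 0, 0], 1],
    [[0, 0, 0], [0, 0, 0], 1]
  ]
}}

```text
time: 4.82
tool_pos: [642.9, 116.3, 48.1]
tcp_rot: [-179.8, -1.1, 0.0]
ft_force: [0.0, -0.7, 0.7]
finger_gap: 0.1
```

Request:
{"api": "play_rows", "payload": {
  "deltas": [
    [[0, 0, 0], [0, 0, 0], 1]
  ]
}}

```text
time: 4.95
tool_pos: [643.0, 116.3, 48.3]
tcp_rot: [-179.8, -1.1, 0.0]
ft_force: [-0.8, -0.6, -1.0]
finger_gap: 0.2
```

Request:
{"api": "play_rows", "payload": {
  "deltas": [
    [[0, 0, 0], [0, -0.019, 0], 1],
    [[0, 0, 0], [0, 0, 0], 1],
    [[0, 0, 0.01], [0, 0, 0], 1],
    [[0, 0, 0.007], [0, 0, 0], 1],
    [[0, 0, 0], [0, 0, 0], 1],
    [[0, 0, 0], [0, 0, 0], 1]
  ]
}}

```text
time: 5.7
tool_pos: [642.8, 116.3, 29.4]
tcp_rot: [-179.8, 0.1, 0.0]
ft_force: [-0.1, 0.6, -0.4]
finger_gap: 0.0
```

Request:
{"api": "play_rows", "payload": {
  "deltas": [
    [[0.0005, 0, 0.0075], [0, 0, 0], 1],
    [[0, 0, 0], [0, 0, 0], 1],
    [[0, 0, 0], [0, 0, 0], 1]
  ]
}}

```text
time: 6.08
tool_pos: [643.5, 116.4, 21.7]
tcp_rot: [-179.8, 0.1, 0.0]
ft_force: [0.4, 0.6, -0.3]
finger_gap: -0.5
```

```bash
python3 - <<'E'
from h import *
s=r.sense();i=eyes.snapshot("wrist")[:,:,::-1]
print(s["time"],s["tool_pos"],s["ft_force"])
cv2.imwrite("pics/w3.png",cv2.resize(i[200:350,240:440],None,fx=4,fy=4,interpolation=cv2.INTER_CUBIC))
E
```

```text
6.075 [643.47990671 116.35093687  21.66485347] [ 0.38597537  0.58100342 -0.31674583]
```

View pics/w3.png

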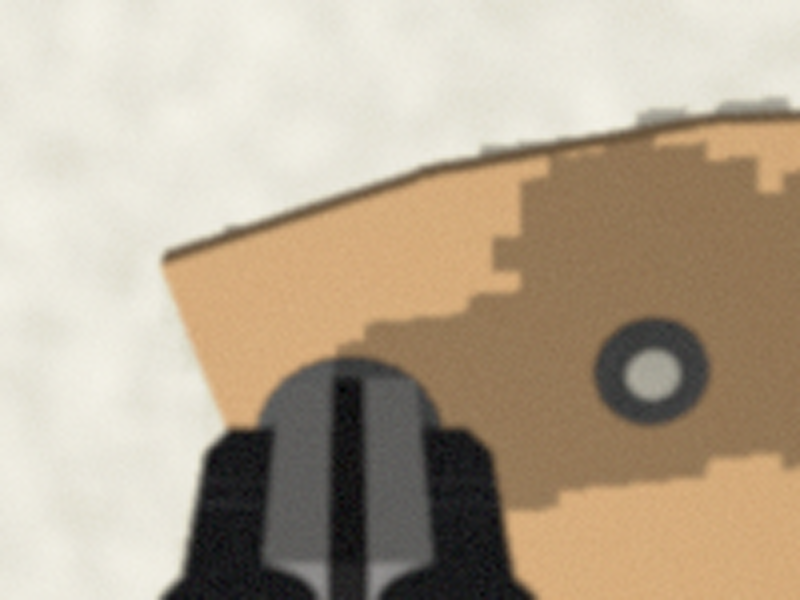

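The fingertip sits centrally over the large eyelet (crop columns 347 and 349). Now I'll trace the row.

Request:
{"api": "play_rows", "payload": {
  "deltas": [
    [[0.0025, 0.008, 0], [0, 0, 0], 1],
    [[0.002, 0.008, 0], [0, 0, 0], 1],
    [[0.002, 0.008, 0], [0, 0, 0], 1],
    [[0.0015, 0.008, 0], [0, 0, 0], 1],
    [[0, 0, 0], [0, 0, 0], 1],
    [[0, 0, 0], [0, 0, 0], 1]
  ]
}}

```text
time: 6.88
tool_pos: [652.5, 81.2, 22.1]
tcp_rot: [-179.8, 0.0, -0.0]
ft_force: [0.1, 0.6, -0.3]
finger_gap: -0.1
```

Request:
{"api": "play_rows", "payload": {
  "deltas": [
    [[0.001, 0.0065, 0], [0, 0, 0], 1],
    [[0.0005, 0.0065, 0], [0, 0, 0], 1],
    [[0, 0.0065, 0], [0, 0, 0], 1],
    [[-0.0003, 0.0065, 0], [0, 0, 0], 1],
    [[0, 0, 0], [0, 0, 0], 1],
    [[0, 0, 0], [0, 0, 0], 1]
  ]
}}

```text
time: 7.62
tool_pos: [653.6, 53.6, 21.9]
tcp_rot: [-179.8, 0.1, -0.0]
ft_force: [0.5, -0.1, 0.0]
finger_gap: -0.1
```

Request:
{"api": "play_rows", "payload": {
  "deltas": [
    [[-0.0003, 0.0076, 0], [0, 0, 0], 1],
    [[-0.0006, 0.0076, 0], [0, 0, 0], 1],
    [[-0.001, 0.0076, 0], [0, 0, 0], 1],
    [[-0.0013, 0.0074, 0], [0, 0, 0], 1],
    [[0, 0, 0], [0, 0, 0], 1],
    [[0, 0, 0], [0, 0, 0], 1]
  ]
}}

```text
time: 8.38
tool_pos: [650.1, 21.1, 21.8]
tcp_rot: [-179.8, 0.1, -0.0]
ft_force: [0.1, -0.0, -0.7]
finger_gap: -0.5
```

m4 (640.5,-10.1): dx -9.6, dy -31.2.

Request:
{"api": "play_rows", "payload": {
  "deltas": [
    [[-0.0017, 0.0073, 0], [0, 0, 0], 1],
    [[-0.002, 0.0073, 0], [0, 0, 0], 1],
    [[-0.0024, 0.0072, 0], [0, 0, 0], 1],
    [[-0.0027, 0.0071, 0], [0, 0, 0], 1],
    [[0, 0, 0], [0, 0, 0], 1],
    [[0, 0, 0], [0, 0, 0], 1]
  ]
}}

```text
time: 9.12
tool_pos: [640.5, -9.8, 21.8]
tcp_rot: [-179.8, 0.1, -0.0]
ft_force: [-0.5, -0.8, -0.2]
finger_gap: 0.0
```

m5 (625.4,-38.7): dx -15.1, dy -28.9.

Request:
{"api": "play_rows", "payload": {
  "deltas": [
    [[-0.003, 0.007, 0], [0, 0, 0], 1],
    [[-0.0034, 0.0068, 0], [0, 0, 0], 1],
    [[-0.0037, 0.0066, 0], [0, 0, 0], 1],
    [[-0.004, 0.0064, 0], [0, 0, 0], 1],
    [[0, 0, 0], [0, 0, 0], 1],
    [[0, 0, 0], [0, 0, 0], 1]
  ]
}}

```text
time: 9.88
tool_pos: [625.4, -38.5, 21.7]
tcp_rot: [-179.8, 0.1, -0.0]
ft_force: [-0.4, -0.6, 1.0]
finger_gap: -0.3
```

m6 (605.3,-64.1): dx -20.1, dy -25.6.

Request:
{"api": "play_rows", "payload": {
  "deltas": [
    [[-0.0042, 0.0063, 0], [0, 0, 0], 1],
    [[-0.0046, 0.0061, 0], [0, 0, 0], 1],
    [[-0.0049, 0.0058, 0], [0, 0, 0], 1],
    [[-0.0051, 0.0055, 0], [0, 0, 0], 1],
    [[0, 0, 0], [0, 0, 0], 1],
    [[0, 0, 0], [0, 0, 0], 1]
  ]
}}

```text
time: 10.62
tool_pos: [605.2, -63.8, 21.7]
tcp_rot: [-179.8, 0.1, -0.0]
ft_force: [-0.8, 0.1, -1.2]
finger_gap: 0.0
```

m7 (580.9,-85.6): dx -24.3, dy -21.8.

Request:
{"api": "play_rows", "payload": {
  "deltas": [
    [[-0.0053, 0.0055, 0], [0, 0, 0], 1],
    [[-0.0055, 0.0053, 0], [0, 0, 0], 1],
    [[-0.0058, 0.005, 0], [0, 0, 0], 1],
    [[-0.006, 0.0047, 0], [0, 0, 0], 1],
    [[0, 0, 0], [0, 0, 0], 1],
    [[0, 0, 0], [0, 0, 0], 1]
  ]
}}

```text
time: 11.38
tool_pos: [580.9, -85.7, 21.7]
tcp_rot: [-179.8, 0.1, -0.0]
ft_force: [0.2, -1.1, -1.0]
finger_gap: 0.1
```

```bash
python3 - <<'E'
from h import *
s=r.sense();i=eyes.snapshot("wrist")[:,:,::-1]
print(s["time"],s["tool_pos"],s["ft_force"])
cv2.imwrite("pics/w4.png",i)
E
```

```text
11.375 [580.896234   -85.67412113  21.69514317] [ 0.15037523 -1.08872878 -0.99089121]
```

View pics/w4.png

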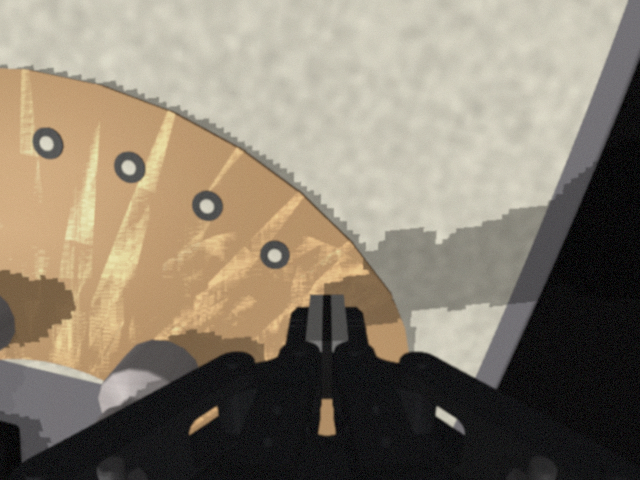

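The last eyelet is hidden exactly under the fingertip, and eyelet 7 at (275,255) agrees with the row. I'll lift and go look at the keys.

Request:
{"api": "play_rows", "payload": {
  "deltas": [
    [[0, 0, -0.02], [0, 0, 0], 1],
    [[0, 0, -0.04], [0, 0, 0], 1],
    [[0, 0, -0.04], [0, 0, 0], 1],
    [[0, 0, -0.02], [0, 0, 0], 1],
    [[-0.03, -0.015, 0], [0, 0, 0], 1],
    [[-0.04, -0.019, 0], [0, 0, 0], 1],
    [[-0.04, -0.019, 0], [0, 0, 0], 1],
    [[-0.03, -0.015, 0], [0, 0, 0], 1]
  ]
}}

```text
time: 12.42
tool_pos: [443.0, -16.7, 157.6]
tcp_rot: [-180.0, -0.7, 0.0]
ft_force: [-0.2, 0.1, 0.5]
finger_gap: -0.1
```

Request:
{"api": "play_rows", "payload": {
  "deltas": [
    [[0, 0, 0], [0, 0, 0], 1],
    [[0, 0, 0], [0, 0, 0], 1]
  ]
}}

```text
time: 12.68
tool_pos: [443.2, -16.0, 160.6]
tcp_rot: [180.0, -1.0, 0.1]
ft_force: [-0.0, -0.4, 0.9]
finger_gap: 0.1
```

```bash
python3 - <<'E'
from h import *
import pickle
s=r.sense();i=eyes.snapshot("wrist")[:,:,::-1];cv2.imwrite("pics/w5.png",i)
pickle.dump(s,open("s5.pkl","wb"));print(s["time"],s["tool_pos"],s["tcp_rot"],s["ft_force"])
E
```

```text
12.675 [443.1867666  -15.95374518 160.61294196] [ 1.79999301e+02 -9.66447599e-01  1.30047925e-01] [-0.02825903 -0.36328604  0.90612689]
```

View pics/w5.png

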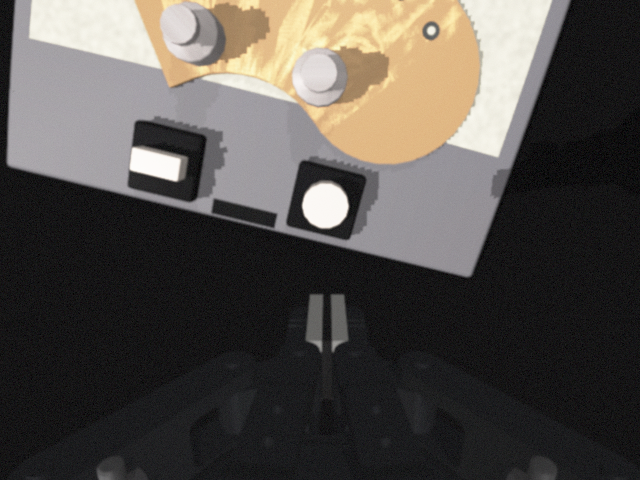

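There are two candidate keys: the round one at (325.5,205) and the oblong one at (158,163). The task wants the round key, and its outline is clearly circular here.

```bash
python3 - <<'E'
from h import *
import pickle
s=pickle.load(open("s5.pkl","rb"));C=cam("wrist",s)
print(w(C,[(325.5,205),(158,163)],40).round(1),w(C,[(431,31)],17).round(1))
E
```

```text
[[465.1 -14.3  40. ]
 [494.   99.   40. ]] [[580.5 -85.4  17. ]]
```

Request:
{"api": "play_rows", "payload": {
  "deltas": [
    [[0.01, -0.001, 0], [0, -0.017, 0], 1],
    [[0.01, 0, 0], [0, 0, 0], 1],
    [[0, 0, 0], [0, 0, 0], 1],
    [[0, 0, 0.03], [0, 0, 0], 1],
    [[0, 0, 0.03], [0, 0, 0], 1],
    [[0, 0, 0.02], [0, 0, 0], 1],
    [[0, 0, 0], [0, 0, 0], 1],
    [[0, 0, 0], [0, 0, 0], 1]
  ]
}}

```text
time: 13.72
tool_pos: [466.9, -17.0, 80.3]
tcp_rot: [180.0, -0.1, 0.0]
ft_force: [0.2, -0.2, 0.9]
finger_gap: -0.3
```

Request:
{"api": "play_rows", "payload": {
  "deltas": [
    [[-0.002, -0.0025, 0.01], [0, 0, 0], 1],
    [[0, 0, 0.01], [0, 0, 0], 1],
    [[0, 0, 0.008], [0, 0, 0], 1],
    [[0, 0, 0], [0, 0, 0], 1],
    [[0, 0, 0], [0, 0, 0], 1]
  ]
}}

```text
time: 14.35
tool_pos: [466.2, -14.5, 52.4]
tcp_rot: [180.0, -0.2, 0.0]
ft_force: [-0.0, 0.6, 0.7]
finger_gap: -0.3
```

Request:
{"api": "play_rows", "payload": {
  "deltas": [
    [[-0.0012, 0, 0.006], [0, 0, 0], 1],
    [[0, 0, 0.004], [0, 0, 0], 1],
    [[0, 0, 0.003], [0, 0, 0], 1],
    [[0, 0, 0.003], [0, 0, 0], 1],
    [[0, 0, 0.001], [0, 0, 0], 1]
  ]
}}

```text
time: 14.98
tool_pos: [465.6, -14.6, 35.1]
tcp_rot: [179.9, -0.3, 0.0]
ft_force: [-2.0, -0.0, 3.7]
finger_gap: 0.0
```

Request:
{"api": "play_rows", "payload": {
  "deltas": [
    [[0, 0, 0.002], [0, 0, 0], 1],
    [[0, 0, 0.002], [0, 0, 0], 1]
  ]
}}

```text
time: 15.22
tool_pos: [465.8, -14.6, 31.7]
tcp_rot: [179.9, -0.3, 0.0]
ft_force: [-9.9, 0.4, 24.1]
finger_gap: 0.0
```

The key has bottomed at z = 31.7 with the force well over 5 N, so I'll release it.

Request:
{"api": "play_rows", "payload": {
  "deltas": [
    [[0, 0, -0.006], [0, 0, 0], 1],
    [[0, 0, -0.015], [0, 0, 0], 1],
    [[0, 0, -0.04], [0, 0, 0], 1],
    [[0, 0, -0.04], [0, 0, 0], 1],
    [[-0.02, 0, -0.03], [0, 0, 0], 1],
    [[-0.02, 0, -0.01], [0, 0, 0], 1],
    [[0, 0, 0], [0, 0, 0], 1],
    [[0, 0, 0], [0, 0, 0], 1]
  ]
}}

```text
time: 16.23
tool_pos: [425.3, -14.6, 180.3]
tcp_rot: [179.9, -0.6, 0.0]
ft_force: [0.4, -0.4, -0.1]
finger_gap: -0.1
```

```bash
python3 - <<'E'
from h import *
s=r.sense();print(s["time"],s["tool_pos"],s["ft_force"])
i=eyes.snapshot("wrist")[:,:,::-1];cv2.imwrite("pics/w6.png",i)
t=eyes.snapshot("top")[:,:,::-1];cv2.imwrite("pics/top1.png",t)
d=cv2.absdiff(t,cv2.imread("pics/top0.png")).max(2)
for n,(x,y) in dict(can=(498,218),eraser=(185,260)).items():print(n,(d[y-15:y+15,x-15:x+15]>50).sum())
E
```

```text
16.225 [425.25246142 -14.63774239 180.34466564] [ 0.42414169 -0.40221855 -0.09761546]
can 0
eraser 0
```

View pics/w6.png

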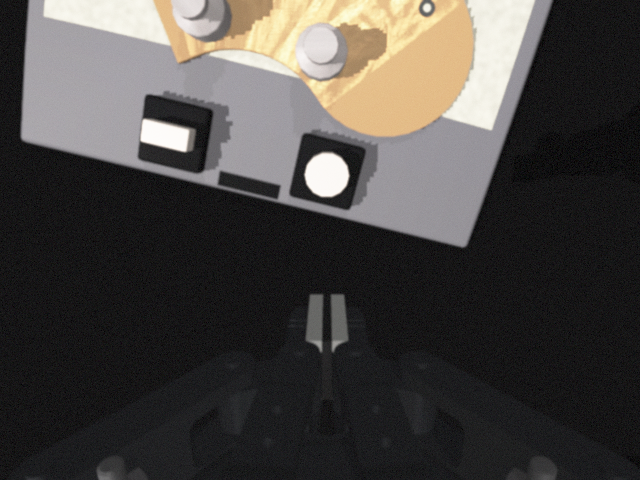

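The round key at (327,174) is standing up again. The template and its weights are in place and nothing is touching, so I'll hand in.

```bash
python3 -c "
from bench import r
print(r.hand_in())"
```

```text
the job is handed in; nothing more can be done
None
```

I traced all eight eyelets in order with the fingers closed, pressed the round key right down, let it spring back, and handed the job in at about 16 s of the 51 s allowed.

- **Tracing:** I came down over the large eyelet only and kept the tip 4.7–5.1 mm above the template the whole way. I stopped within about 1 mm of each measured centre except eyelet 2, where I passed over it and stopped about 4 mm further along the row. Forces stayed at noise level, about 1 N.
- **Round key:** the tip reached z = 31.7 mm, which is the bottom of its travel. The force there peaked at about 24 N, more than the 5 N needed, although I stopped as soon as it read that.
- **Last checks:** the final wrist picture shows the round key up again and the template and its two weights apparently where they were. The before-and-after top pictures show no change at the can or the eraser. The robot was clear of everything, at z = 180 mm.
- **Position estimates:** the top and wrist cameras agreed to about 1.5 mm on the eyelets. An early wrist estimate of the round key was 4–5 mm off in x because the fingers partly hid it, so I replaced it with a clear view before pressing.
- **Not confirmed:** automatic eyelet finding on the top picture failed its fit (4.7 mm error), so I used the points I read by hand and the wrist picture. I did not separately measure the oblong key, but the tip never went within 100 mm of it.

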